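# Lock the hopper and draw a charge on the incense paste doser

### The arm

A 6-joint arm with a two-finger parallel gripper is mounted at the origin on the work surface. World frame = base frame: x ahead of the robot, y to its left, z up, the work surface at z = 0. Lengths are in m, angles in rad, forces in N, time in s.
With the tool pointing down it reaches from about 0.325 to 1 m from the base axis. Payload 5.1 kg.
Tool frame: the origin (TCP) lies midway between the tips of the shut fingers; the grasp point (between the pads) lies 19 mm behind it; z points along the fingers, y is the line along which they close (so a half turn about z gives the same grasp; the last joint's range is limited). The gripper opens to 85 mm and grips with 20 to 120 N. Pads are 22 mm wide; open, the fingers measure 114 mm over their backs; the gripper's body (76 mm by 85 mm) begins 54 mm behind the grasp point. The pads swing forward as they close: fully open they stand 13 mm farther back than shut.
Start: joints at [-1.297, 0.124, 1.65, -0, 1.367, -0.083], TCP at [0.227, -0.609, 0.231] pointing down, gripper open.
Joint ranges: [-2.61, 2.61], [-1.02, 2.33], [0.03, 2.71], [-1.35, 4.49], [0.32, 2.68], [-2.91, 2.91]. Speed limits (rad/s): [2.57, 2.57, 3.14, 3.14, 3.14, 3.14].

### API

Orientations are given as a rotation vector (axis times angle).
In Python, from workcell import env gives the robot as it stands.
- The arm moves only by the tool play_rows, never from a script. Its argument "rows" is a list of rows, each a list of 3 entries, a list of its own where there are three numbers: the shift along the world's x, y, z in m, then the turn, a rotation vector about the world's x, y, z in rad, then the opening, from 0 (shut) to 1 (fully open). In form: [[[dx, dy, dz], [wx, wy, wz], hand], ...]. A call has 1 to 8 rows; each row shifts and turns the commanded pose from where the row before left it; what a row does not reach is not made up. A row lasts 1/8 s, in which the tool goes at most 62.5 mm and 10.7 degrees, less where a joint would pass 70% of its speed; a pose out of reach is approached as far as the arm can. A call is refused whole if a number of a shift passes 0.0625 or a number of a turn 0.188, either way. A call with a gripper value outside its range is refused whole. The fingers move at their own pace and stop on an object; the grip force is fixed at half the most. Time passes only in rows, so rows that do not move let the fingers close. It gives the time, the measured TCP pose, the force, the opening and the grip force at its end, in the units of the state.
- env.read_state(): the state, without advancing time (a new reading comes with each control period).
- env.grab_frame(name): name is "scene" or "top"; returns the picture (420x560x3 uint8, red, green, blue); there is no depth.
- env.get_calibration(name): a dict with "fx", "fy", "cx", "cy" (pixels), "R" (3x3) and "t" (3): a world point X has camera coordinates R X + t. Camera axes: x right, y down, z forward; pixel columns grow to the right and rows downward; lengths in m; the calibration is good to about 2 mm. A picture is of the moment at which its call begins. get_calibration takes no time and is no camera call.
- env.sign_off(): hands the job in; it is judged then, once.
The state is a dict: "time": time; "joints": joint angles; "qd": joint speeds; "tau": joint torques, N m; "eef_pos": TCP position; "orientation": TCP orientation; "ft_force": force on the tool from outside, world axes, zero at the start; "ft_torque": the same for the moment, N m; "gripper_width": finger opening in m; "grip_force": force on a finger pad.
Only numpy, scipy, OpenCV 4.12 (cv2) and the standard library are available. Lean on these libraries where they do the work, as an engineer would, in place of code of your own. Each camera call takes 0.05 s, during which the arm holds its last target. There are 200 camera calls.

### The job

Get the paste doser ready to draw its next portion: turn the hopper's lock ring clockwise by its lever until the lever is fully home against its stop pin, and only then pull the spring-return T-handle straight out until its pointer is level with the brass index clip on the scale rail. Keep holding the handle there against its spring, so that the thick paste can fill the barrel: you finish while still holding the handle out at the clip. Leave the float, the stick bundle, the mug and the tray where they are.

Things in the scene. Friction and masses are not known exactly. Their poses are not given: they have to be found in the camera images.
- doser: Bench piston doser, fixed: grey base plate 430 x 110 mm, steel barrel (diameter 56 mm, axis 90 mm up), at one end a block with the hopper, at the other the T-handle. Origin on the table under the barrel; x runs along the barrel from T-handle to hopper, y to the scale rail's side, z up. The handle pulls out along -x. A 72 mm high scale rail runs along x at y = 83 mm, x = -120 to -270 mm.
- ring_axis (a point): On the lock ring's vertical axis (doser x = 110 mm, y = 0), 131 mm above the table, axes as the doser's. The ring (dark ribbed steel, diameter 112 mm, 131 to 153 mm up) is captive round the foot of the upright steel hopper (diameter 90 mm, lidded, lid 98 mm wide, top 270 mm up).
- lock_ring (a joint): Turn of the ring, rad: 0 = open, 1.05 = locked, lever home against the small stop pin; it grows clockwise seen from above. At 0 the lever points 1.047 rad from the doser's x axis towards its y axis, at 1.05 along x, away from the barrel. Starts at 0 to 0.45, turns stiffly (0.25 N m, about 2.5 N at the knob), stays where left.
- lever_knob (a point): Grip point on the ring's lever: upright round black knob, diameter 18 mm, 40 mm tall (146 to 186 mm above the table) on the end of the flat lever, 110 mm from the ring's axis. The point is on the knob's axis, 170 mm up, and moves with the ring. The hopper's wall is 56 mm from the knob.
- plunger: Rod with T-handle: black cross bar, diameter 16, 104 mm long, level along y on the 10 mm rod. Origin mid-bar, 90 mm up; axes as the doser's. At rest doser x = -165 mm, 53 mm clear of the 64 mm wide barrel end cap. Slides to doser -x, at most 100 mm; a spring pulls it back in: 4 N at rest, plus 1.4 N per 10 mm (10 to 15 N at the clip). Let go, it runs back.
- grip (a point): A good place to pinch the cross bar from above: on the bar's axis, 30 mm from the rod on the side away from the scale rail (plunger y = -30 mm), 90 mm above the table.
- pointer (a point): Tip of the thin steel pointer (3 mm thick) at the bar's end on the rail side (plunger y = +71 mm), 90 mm above the table; its x axis is the doser's.
- clip: Brass index clip, fixed on the scale rail, 14 mm long, with an upright 3 mm thick fin facing the pointer. Origin in the middle of the fin, 90 mm above the table; axes as the doser's. The handle is at the mark when pointer and fin stand level, that is when the pointer's x in the clip's frame is 0; it starts 40 to 75 mm short of that (pointer at +x).
- float: Bystander: wooden float, board 200 x 115 x 12 mm with an arched handle, 69 mm high in all, lying on the table. Origin under its middle.
- bundle: Bystander: bundle of bamboo sticks lying on the table, 240 x 50 x 30 mm. Origin under its middle.
- mug: Bystander: white mug, diameter 80 mm, 80 mm high. Origin under its middle.
- tray: Bystander: shallow wooden tray, 130 x 200 x 22 mm, by the doser's outlet. Origin under its middle.

How it is judged:
On the way, in this order (a step that is already met when the one before it is completed fails the run):
1. the lock ring is turned home against its stop pin (value of joint lock_ring above 0.95 rad), for 0.2 s.
2. the T-handle is held in the fingers with its pointer at the clip (value of joint lock_ring above 0.95 rad and x of pointer in the frame of clip between -0.005 and 0.005 m and contact force between the fingers and plunger above 3 N and linear speed of plunger below 0.01 m/s), for 0.5 s.
At the end, for the whole second after the job is handed in: The lock ring is within 0.1 rad of its stop; the handle's pointer is level with the clip's fin within 5 mm along the pull, at rest (under 10 mm/s), and the fingers are holding the T-handle (over 3 N of contact) (all of step 2); the arm keeps its last pose, push and grip.
It fails at once if the T-handle pulled out by more than 15 mm before the lock ring is home (x of pointer in the frame of doser below -0.18 m and value of joint lock_ring below 0.93 rad).
It fails at once if the wooden float pushed away by more than 30 mm (distance of float from where it was at the start of the episode above 0.03 m).
It fails at once if the bundle of sticks pushed away by more than 30 mm (distance of bundle from where it was at the start of the episode above 0.03 m).
It fails at once if the mug pushed away by more than 30 mm (distance of mug from where it was at the start of the episode above 0.03 m).
It fails at once if the tray pushed away by more than 30 mm (distance of tray from where it was at the start of the episode above 0.03 m).
It also fails if it takes over 54 s, if anything falls off the work surface, if the arm or the gripper's body presses on something with over 40 N, if the wrist force passes 120 N, or if a joint passes its speed limit or range.

## Working session

There is one attempt and no reset: what is moved stays moved. The work goes in short steps, Python scripts to look and compute and a tool call to move; the robot and the scene stay as the last step left them, time stands still between calls to the robot, and variables do not carry over. Pictures are saved under pics/ and viewed, at most 10 in all, crops included, and the job is handed in when it is done.

Besides the shell and the picture viewer there is one more tool, called as a command line: name --argument value ..., lists and objects as JSON in quotes. play_rows: Moves the arm, as the interface text tells. Its arguments: {"type":"object","properties":{"rows":{"type":"array","items":{"type":"array"}}},"required":["rows"]}

```bash
mkdir -p pics; ls
python3 - <<'E'
from workcell import env
import cv2
for n in("scene","top"):
    cv2.imwrite(f"pics/{n}0.png",env.grab_frame(n)[:,:,::-1]); c=env.get_calibration(n); print(n,c)
s=env.read_state(); print(s["time"],s["eef_pos"],s["orientation"],s["ft_force"],s["gripper_width"])
E
```

```text
pics
scene {'fx': 477.14788439222406, 'fy': 477.14788439222406, 'cx': 275.38641686726015, 'cy': 209.5857885308224, 'R': array([[-0.71727661,  0.69677082, -0.00496876],
       [ 0.58225026,  0.59543817, -0.55356844],
       [-0.38275175, -0.39995475, -0.83278887]]), 't': array([ 0.42234626, -0.27635861,  1.5071893 ])}
top {'fx': 486.97571495936324, 'fy': 486.97571495936324, 'cx': 272.68885829673974, 'cy': 211.24589073903624, 'R': array([[-0.01826271, -0.99970437,  0.01605141],
       [-0.98760856,  0.0155343 , -0.15616665],
       [ 0.15587114, -0.01870454, -0.98760029]]), 't': array([2.84098761e-05, 5.86065906e-01, 9.27443387e-01])}
0.1 [ 0.22686218 -0.60852742  0.23016824] [-3.08986606e+00 -5.57167286e-01  2.46210751e-04] [-0.43249005 -0.06210568  0.86423327] 0.08507674789147705
```

View pics/scene0.png

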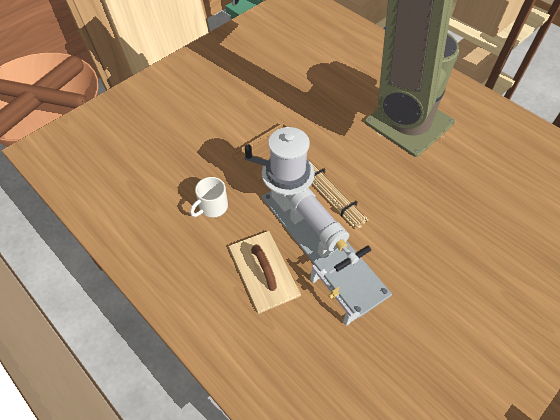

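View pics/top0.png

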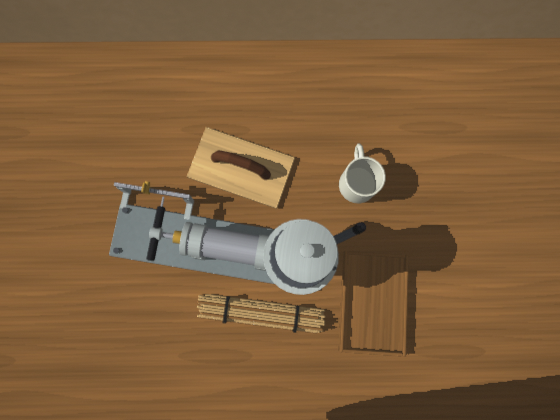

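The scene picture shows the doser with hopper at (289,155), knob at (248,152), T-bar at (353,259) and clip at (335,293). The top picture has the knob at (360,229), bar at (156,233), clip fin near (146,187) and float, mug, bundle and tray around the doser. I'll zoom in for precise pixels.

Run:
```python
import cv2
a=cv2.imread("pics/top0.png")[160:280,95:385]; cv2.imwrite("pics/topc.png",cv2.resize(cv2.convertScaleAbs(a,alpha=1.4,beta=20),(0,0),fx=2.7,fy=2.7,interpolation=cv2.INTER_CUBIC))
a=cv2.imread("pics/scene0.png")[120:330,230:400]; cv2.imwrite("pics/scenec.png",cv2.resize(a,(0,0),fx=2.8,fy=2.8,interpolation=cv2.INTER_CUBIC))
```

```text
(no output)
```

View pics/topc.png

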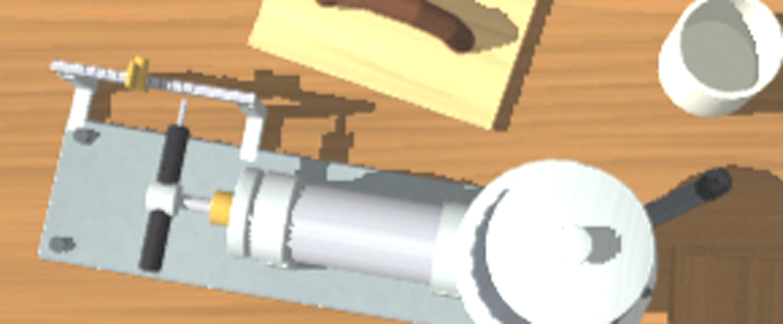

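View pics/scenec.png

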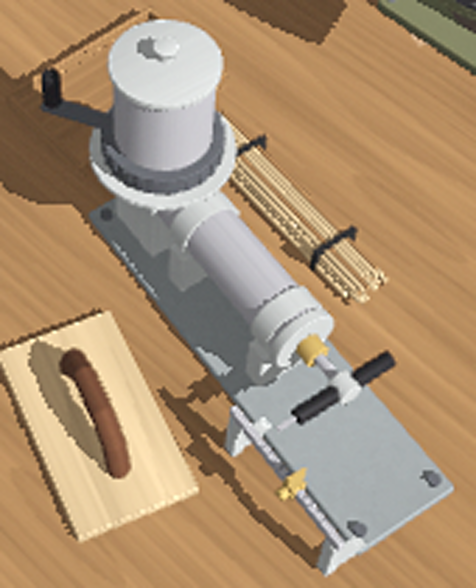

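The crops show the knob, bar, hub, pointer, clip and lid knob clearly in both views. I'll mask them and triangulate.

```bash
cat > h.py <<'E'
import cv2,numpy as np
from workcell import env
C={n:env.get_calibration(n) for n in("scene","top")}
K=lambda c:np.array([[c["fx"],0,c["cx"]],[0,c["fy"],c["cy"]],[0,0,1]])
P={n:K(c)@np.c_[c["R"],c["t"]] for n,c in C.items()}
def tri(s,t):
    X=cv2.triangulatePoints(P["scene"],P["top"],np.array(s,float).reshape(2,1),np.array(t,float).reshape(2,1))[:,0]; X=X[:3]/X[3]
    e=[np.linalg.norm((lambda p:p[:2]/p[2])(P[n]@np.r_[X,1])-q) for n,q in(("scene",s),("top",t))]
    return X,np.round(e,1)
def plane(n,p,z):
    c=C[n]; d=c["R"].T@np.linalg.inv(K(c))@[*p,1]; o=-c["R"].T@c["t"]; return o+d*(z-o[2])/d[2]
def blobs(im,m,box,amin=8):
    x0,y0,x1,y1=box; k=np.zeros(m.shape,np.uint8); k[y0:y1,x0:x1]=m[y0:y1,x0:x1]
    n,_,st,ce=cv2.connectedComponentsWithStats(k); return [(st[i].tolist(),np.round(ce[i],1)) for i in range(1,n) if st[i][4]>=amin]
E
python3 - <<'E'
from h import *
np.set_printoptions(precision=4,suppress=True)
for n,bb,cb in(("scene",(320,240,385,280),(325,280,345,305)),("top",(140,195,172,265),(135,175,155,197))):
    im=cv2.imread(f"pics/{n}0.png"); h=cv2.cvtColor(im,cv2.COLOR_BGR2HSV)
    print(n,"bar",blobs(im,((h[...,2]<60)).astype(np.uint8),bb)); 
    print(n,"brass",blobs(im,((h[...,0]>15)&(h[...,0]<32)&(h[...,1]>120)&(h[...,2]>110)).astype(np.uint8),cb,3))
S=lambda x,y:(x/2.8+230-.3,y/2.8+120-.3); T=lambda x,y:(x/2.7+95-.3,y/2.7+160-.3)
for k,s,t in(("barR",(296,415),(180,126)),("barF",(392,358),(150,270)),("hub",(345,386),(163,199)),("ptr",(276,428),(183,100)),("knobtop",(51,73),(717,178)),("lidknob",(163,46),(598,243)),("clip",(292,486),(138,75))):
    print(k,*tri(S(*s),T(*t)))
E
```

```text
scene bar [([356, 246, 13, 10, 40], array([362. , 250.2])), ([334, 258, 16, 13, 46], array([341.2, 263.3]))]
scene brass [([325, 287, 3, 6, 11], array([325.7, 289.1])), ([325, 287, 15, 18, 117], array([332.4, 296.6]))]
top bar [([154, 206, 11, 22, 157], array([159. , 216.8])), ([147, 238, 11, 22, 158], array([152.3, 248.8]))]
top brass [([137, 176, 7, 4, 11], array([140.3, 177.5])), ([151, 176, 4, 3, 9], array([152.9, 177.1])), ([141, 179, 14, 13, 53], array([146.2, 184.2])), ([145, 193, 6, 4, 12], array([147.6, 194.3])), ([153, 194, 2, 2, 4], array([153.5, 194.5])), ([136, 196, 3, 1, 3], array([137., 196.]))]
barR [0.5905 0.2031 0.0926] [0.6 0.7]
barF [0.4897 0.2232 0.0899] [0.9 1.1]
hub [0.5395 0.214  0.0916] [0.4 0.5]
ptr [0.6101 0.2004 0.0917] [0. 0.]
knobtop [ 0.5356 -0.1545  0.1898] [0.4 0.6]
lidknob [ 0.4882 -0.0672  0.2589] [2.4 3.6]
clip [0.6321 0.2388 0.0707] [0.6 0.7]
```

Run:
```python
from h import *
np.set_printoptions(precision=4,suppress=True)
T=lambda x,y:(x/2.7+95-.3,y/2.7+160-.3); S=lambda x,y:(x/2.8+230-.3,y/2.8+120-.3)
def ang(a,b): d=b-a; return np.degrees(np.arctan2(d[1],d[0]))
print("bar top",ang(plane("top",(152.3,248.8),.095),plane("top",(159,216.8),.095)))
print("bar scene",ang(plane("scene",(362,250.2),.095),plane("scene",(341.2,263.3),.095)))
print("rail",ang(plane("top",T(52,66),.072),plane("top",T(255,98),.072))+90)
print("plate", ang(plane("top",T(38,258),.01),plane("top",T(370,318),.01))+90)
for n,f,pts in(("top",T,[(136,88),(142,62)]),("scene",S,[(300,472),(292,480)])):
    for p in pts: print(n,p,plane(n,f(*p),.09))
print("mug",plane("top",(362,180),.08))
```

```text
bar top -10.696006045776237
bar scene -10.518225130450832
rail -9.973246365362357
plate -11.170843624545938
top (136, 88) [0.6196 0.2341 0.09  ]
top (142, 62) [0.6383 0.2303 0.09  ]
scene (300, 472) [0.6249 0.2405 0.09  ]
scene (292, 480) [0.6349 0.2407 0.09  ]
mug [ 0.6397 -0.1849  0.08  ]
```

play_rows --rows '[[[0.04, 0.055, 0.01], [0, 0, 0], 0], [[0.04, 0.055, 0.01], [0, 0, 0], 0], [[0.04, 0.055, 0.01], [0, 0, 0], 0], [[0.04, 0.055, 0], [0, 0, 0], 0], [[0.045, 0.055, 0], [0, 0, 0], 0], [[0.045, 0.055, 0], [0, 0, 0], 0], [[0.045, 0.055, 0], [0, 0, 0], 0], [[0.04, 0.055, 0], [0, 0, 0], 0]]'

```text
time: 1.1
eef_pos: [0.5292, -0.211, 0.2582]
orientation: [-3.092, -0.557, 0.0]
ft_force: [0.7, 0.3, -0.2]
gripper_width: 0.0002
grip_force: 0.0
```

play_rows --rows '[[[0.0, 0.0, 0], [0, 0, 0], 0], [[0.0, 0.0, 0], [0, 0, 0], 0]]'

```text
time: 1.35
eef_pos: [0.5281, -0.2127, 0.2581]
orientation: [-3.091, -0.559, 0.002]
ft_force: [-0.1, -0.7, -0.6]
gripper_width: 0.0001
grip_force: 0.0
```

play_rows --rows '[[[0.02, 0.025, 0], [0, 0, 0], 0], [[0.02, 0.025, 0], [0, 0, 0], 0], [[0.002, 0.023, 0], [0, 0, 0], 0], [[0, 0, 0], [0, 0, 0], 0], [[0, 0, -0.035], [0, 0, 0], 0], [[0, 0, -0.035], [0, 0, 0], 0], [[0, 0, -0.03], [0, 0, 0], 0], [[0, 0, 0], [0, 0, 0], 0]]'

```text
time: 2.35
eef_pos: [0.5678, -0.1409, 0.1554]
orientation: [-3.09, -0.554, 0.009]
ft_force: [-0.4, -0.1, -0.2]
gripper_width: 0.0
grip_force: 0.0
```

Run:
```python
from h import *
a=env.grab_frame("top")[:,:,::-1][140:290,280:430]; b=env.grab_frame("scene")[:,:,::-1][90:240,180:330]
cv2.imwrite("pics/p1.png",cv2.resize(np.hstack([a,b]),(0,0),fx=2.6,fy=2.6,interpolation=cv2.INTER_CUBIC))
```

```text
(no output)
```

View pics/p1.png

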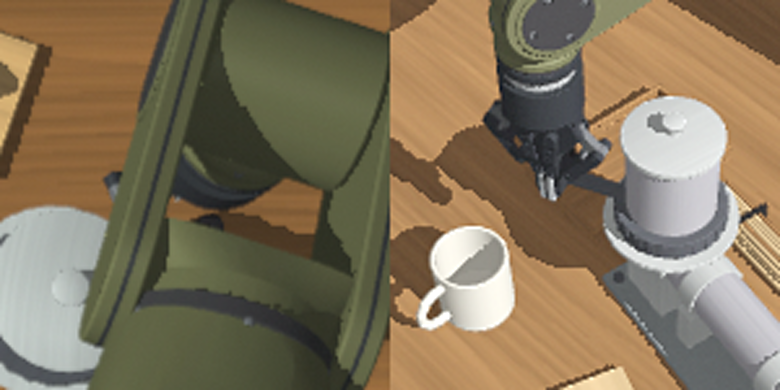

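Fingers (shut) stand on the mug side of the knob, clear of the hopper; now push the knob around its arc.

play_rows --rows '[[[-0.0136, -0.006, 0], [0, 0, 0], 0], [[-0.0085, -0.005, 0], [0, 0, -0.04], 0], [[-0.0085, -0.005, 0], [0, 0, -0.06], 0], [[-0.008, -0.003, 0], [0, 0, -0.07], 0], [[-0.008, -0.003, 0], [0, 0, -0.07], 0], [[-0.008, -0.002, 0], [0, 0, -0.07], 0], [[-0.008, -0.002, 0], [0, 0, -0.08], 0], [[0, 0, 0], [0, 0, 0], 0]]'

```text
time: 3.45
eef_pos: [0.5075, -0.1664, 0.1598]
orientation: [3.14, -0.053, 0.002]
ft_force: [0.0, -0.2, 0.4]
gripper_width: -0.0
grip_force: 0.0
```

play_rows --rows '[[[-0.006, -0.001, -0.003], [0, 0, -0.05], 0], [[-0.006, 0, 0], [0, 0, -0.05], 0]]'

```text
time: 3.7
eef_pos: [0.4964, -0.1676, 0.1565]
orientation: [3.133, -0.21, 0.004]
ft_force: [2.5, -2.2, -0.1]
gripper_width: -0.0002
grip_force: 1.3
```

Run:
```python
from h import *
a=env.grab_frame("top")[:,:,::-1][140:290,280:430]; b=env.grab_frame("scene")[:,:,::-1][90:240,180:330]
cv2.imwrite("pics/p2.png",cv2.resize(np.hstack([a,b]),(0,0),fx=2.6,fy=2.6,interpolation=cv2.INTER_CUBIC))
print(env.read_state()["ft_force"])
```

```text
[ 0.91924455 -0.43085674 -0.25885205]
```

View pics/p2.png

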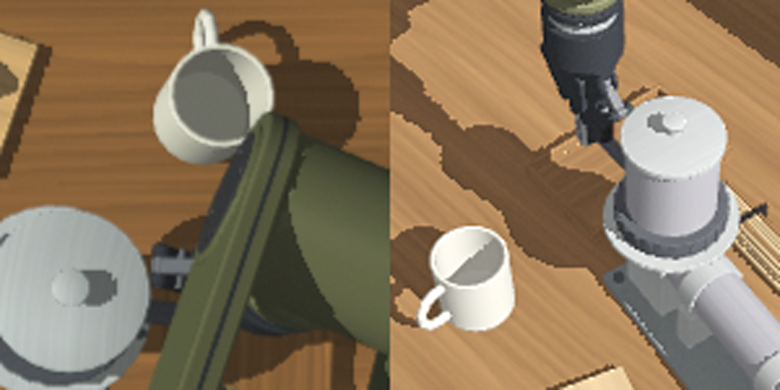

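The lever is following the fingers; the picture shows it almost along the barrel axis. Push on to the stop.

play_rows --rows '[[[-0.005, 0.0005, 0], [0, 0, 0], 0], [[-0.004, 0.0005, 0], [0, 0, 0], 0]]'

```text
time: 4.05
eef_pos: [0.4888, -0.1667, 0.1564]
orientation: [3.133, -0.209, 0.011]
ft_force: [15.0, -5.8, -4.7]
gripper_width: 0.0001
grip_force: 7.3
```

play_rows --rows '[[[-0.004, 0.0005, 0], [0, 0, 0], 0]]'

```text
time: 4.18
eef_pos: [0.4886, -0.1667, 0.1568]
orientation: [3.132, -0.211, 0.029]
ft_force: [33.7, -10.0, -16.6]
gripper_width: 0.0002
grip_force: 15.2
```

Lever is home (33 N, at the expected position). Hold briefly, back off and rise.

play_rows --rows '[[[0.001, 0, 0], [0, 0, 0], 0], [[0, 0, 0], [0, 0, 0], 0], [[0.018, -0.003, 0], [0, 0, 0], 0], [[0.012, -0.003, 0.01], [0, 0, 0], 0], [[0, 0, 0.05], [0, 0, 0], 0], [[0, 0, 0.05], [0, 0, 0], 0], [[0, 0, 0.06], [0, 0, 0], 0.5], [[0, 0.0, 0], [0, 0, 0], 0.5]]'

```text
time: 5.18
eef_pos: [0.5157, -0.1721, 0.3334]
orientation: [3.131, -0.208, 0.017]
ft_force: [-0.6, -0.0, 1.0]
gripper_width: 0.0359
grip_force: 0.0
```

play_rows --rows '[[[0, 0.05, 0], [0, 0, -0.05], 0.5], [[0, 0.06, 0], [0, 0, 0], 0.5], [[0, 0.06, 0], [0, 0, 0], 0.5], [[0, 0.06, 0], [0, 0, 0], 0.5], [[0, 0.06, 0], [0, 0, 0], 0.5], [[0, 0.06, 0], [0, 0, 0], 0.5], [[0, 0.03, 0], [0, 0, 0], 0.5], [[0, 0, 0], [0, 0, 0], 0.5]]'

```text
time: 6.18
eef_pos: [0.5128, 0.2103, 0.3244]
orientation: [3.128, -0.281, -0.004]
ft_force: [-0.0, -0.4, 0.7]
gripper_width: 0.0426
grip_force: 0.0
```

Run:
```python
from h import *
a=env.grab_frame("scene")[:,:,::-1][80:330,180:430]
cv2.imwrite("pics/p3.png",cv2.resize(a,(0,0),fx=2.4,fy=2.4,interpolation=cv2.INTER_CUBIC))
```

```text
(no output)
```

View pics/p3.png

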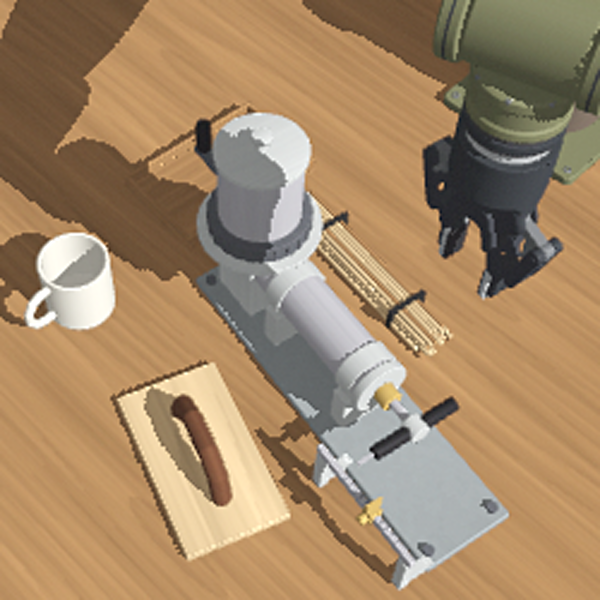

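The lever points along the barrel axis away from it; bystanders are unmoved. Clear view to descend on the bar.

play_rows --rows '[[[-0.003, 0.009, 0], [0, 0, 0], 0.5], [[0, 0, -0.05], [0, 0, 0], 0.5], [[0, 0, -0.05], [0, 0, 0], 0.5], [[0, 0, -0.05], [0, 0, 0], 0.5], [[0, 0, 0], [0, 0, 0], 0.5]]'

```text
time: 6.85
eef_pos: [0.5076, 0.2159, 0.1707]
orientation: [3.124, -0.289, -0.015]
ft_force: [-0.9, -0.6, 0.7]
gripper_width: 0.0428
grip_force: 0.0
```

Run:
```python
from h import *
print(env.read_state()["eef_pos"], plane("scene",(265,130.8),.186), plane("scene",(265,130.8),.186)[:2]-[.4889,-.0563])
```

```text
[0.50759372 0.21587428 0.17071024] [ 0.46682387 -0.1629601   0.186     ] [-0.02207613 -0.1066601 ]
```

play_rows --rows '[[[0.002, 0.0035, 0], [0, 0, 0], 0.5], [[0, 0, -0.03], [0, 0, 0], 0.5], [[0, 0, -0.03], [0, 0, 0], 0.5], [[0, 0, -0.025], [0, 0, 0], 0.5], [[0, 0, -0.013], [0, 0, 0], 0.5], [[0, 0, 0], [0, 0, 0], 0.5]]'

```text
time: 7.6
eef_pos: [0.5136, 0.2214, 0.0787]
orientation: [-3.128, 0.288, -0.002]
ft_force: [0.3, -0.4, -0.1]
gripper_width: 0.0428
grip_force: 0.0
```

Run:
```python
from h import *
a=env.grab_frame("scene")[:,:,::-1][200:320,290:410];b=env.grab_frame("top")[:,:,::-1][160:280,95:215]
cv2.imwrite("pics/p4.png",cv2.resize(np.hstack([a,b]),(0,0),fx=3.3,fy=3.3,interpolation=cv2.INTER_CUBIC))
```

```text
(no output)
```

View pics/p4.png

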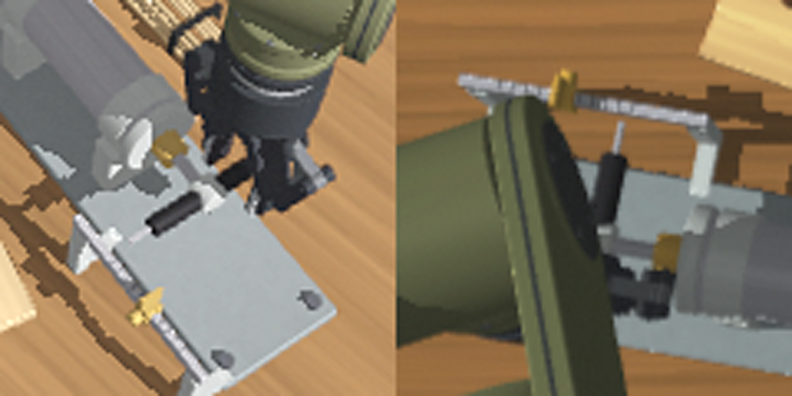

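Fingers straddle the bar beside the rod, the pads near the bar, clear of the end cap. Centre, lower 5 mm, close.

play_rows --rows '[[[-0.002, -0.001, -0.006], [0, 0, 0], 0.5], [[0, 0, 0], [0, 0, 0], 0], [[0, 0, 0], [0, 0, 0], 0], [[0, 0, 0], [0, 0, 0], 0], [[0, 0, 0], [0, 0, 0], 0]]'

```text
time: 8.32
eef_pos: [0.5107, 0.2201, 0.0718]
orientation: [3.128, -0.287, -0.001]
ft_force: [-2.1, -1.4, 3.2]
gripper_width: 0.0139
grip_force: 58.6
```

play_rows --rows '[[[0.001, 0.005, 0], [0, 0, 0], 0], [[0.001, 0.005, 0], [0, 0, 0], 0], [[0.001, 0.005, 0], [0, 0, 0], 0], [[0.001, 0.005, 0], [0, 0, 0], 0], [[0.001, 0.005, 0], [0, 0, 0], 0], [[0.001, 0.005, 0], [0, 0, 0], 0], [[0, 0, 0], [0, 0, 0], 0]]'

```text
time: 9.2
eef_pos: [0.516, 0.249, 0.0718]
orientation: [3.125, -0.286, -0.004]
ft_force: [-5.2, -5.9, 7.0]
gripper_width: 0.0143
grip_force: 59.2
```

Run:
```python
from h import *
a=env.grab_frame("scene")[:,:,::-1][260:310,305:355];b=env.grab_frame("top")[:,:,::-1][170:220,130:180]
cv2.imwrite("pics/p5.png",cv2.resize(np.hstack([a,b]),(0,0),fx=8,fy=8,interpolation=cv2.INTER_NEAREST))
```

```text
(no output)
```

View pics/p5.png

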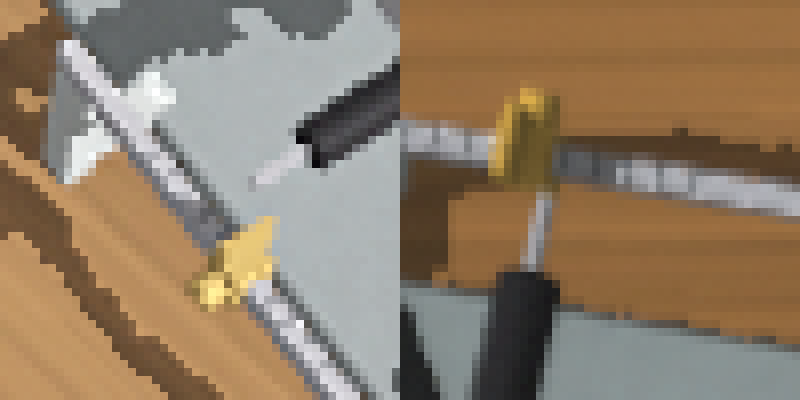

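The pointer tip (scene ≈(336,283), top ≈(148,194)) is still a bit on the hopper side of the fin (scene fin edge ≈(338,290), top ≈(146,193)). Compute the rest.

Run:
```python
from h import *
np.set_printoptions(precision=4,suppress=True)
ux=np.array([-.184,-.983,0]);uy=np.array([.983,-.184,0])
S=lambda x,y:(x/8+304.5,y/8+259.5);T=lambda x,y:((x-400)/8+129.5,y/8+169.5)
p,e=tri(S(254,185),T(546,194)); print("ptr",p,e)
for k,s,t in(("fintop",(272,220),(528,185)),("finbot",(275,274),(553,188))):
    q,e=tri(S(*s),T(*t)); print(k,q,e,"ptr-fin x,y",(p-q)@ux,(p-q)@uy)
pp={n:plane(n,f,.09) for n,f in(("scene",S(254,185)),("top",T(546,194)))}
for n,f in(("scene",S(273,248)),("top",T(538,187))):
    q=plane(n,f,.09); print(n,q,pp[n],(pp[n]-q)@ux,(pp[n]-q)@uy)
h=env.read_state(); print(h["time"],h["eef_pos"])
```

```text
ptr [0.616  0.2295 0.0904] [0.4 0.4]
fintop [0.6187 0.2372 0.0827] [1.3 1.4] ptr-fin x,y 0.008041266323058273 -0.0011703885708289907
finbot [0.6215 0.2404 0.0548] [2.7 3. ] ptr-fin x,y 0.011703188820342133 -0.003404057340509248
scene [0.6261 0.2471 0.09  ] [0.6153 0.2301 0.09  ] 0.018643260735587256 -0.007507510572427257
top [0.6184 0.2309 0.09  ] [0.6166 0.229  0.09  ] 0.0022256673274884233 -0.001345754325295851
9.3 [0.516  0.2489 0.0718]
```

Run:
```python
from h import *
np.set_printoptions(precision=4,suppress=True)
ux=np.array([-.184,-.983,0]);uy=np.array([.983,-.184,0]); O=np.array([.616,.2295,0])-.071*uy
S=lambda x,y:(x/8+304.5,y/8+259.5);T=lambda x,y:((x-400)/8+129.5,y/8+169.5)
for z in(.08,.09,.095,.1,.105,.11,.12):
    a=plane("scene",S(271,221),z)-O; b=plane("top",T(533,92),z)-O
    print(z,"scene x,y %.4f %.4f"%(a@ux,a@uy),"top %.4f %.4f"%(b@ux,b@uy))
for n,(x0,y0,x1,y1) in(("scene",(327,285,342,300)),("top",(140,179,152,196))):
    im=env.grab_frame(n)[y0:y1,x0:x1].astype(int)
    print(n,x0,y0)
    for i,r in enumerate(im): print(y0+i," ".join("%3d"%p[0] if p[0]-p[2]>70 and p[1]>.68*p[0] else " . " for p in r))
```

```text
0.08 scene x,y -0.0092 0.0694 top -0.0106 0.0974
0.09 scene x,y -0.0122 0.0730 top -0.0078 0.0956
0.095 scene x,y -0.0137 0.0749 top -0.0064 0.0947
0.1 scene x,y -0.0152 0.0767 top -0.0050 0.0938
0.105 scene x,y -0.0167 0.0785 top -0.0036 0.0929
0.11 scene x,y -0.0182 0.0803 top -0.0021 0.0921
0.12 scene x,y -0.0212 0.0840 top 0.0007 0.0903
scene 327 285
285  .   .   .   .   .   .   .   .   .   .   .   .   .   .   . 
286  .   .   .   .   .   .   .   .   .   .   .   .   .   .   . 
287  .   .   .   .   .   .   .   .   .   .   .  231  .   .   . 
288 175  .   .   .   .   .   .   .   .  219 231 232  .   .   . 
289 181  .   .   .   .   .   .  183 233 233 234 231  .   .   . 
290 182 182  .   .   .   .  237 232 233 232 232 218  .   .   . 
291 183 182 182  .   .  146 221 235 232 232 229  .   .   .   . 
292 184 183 183 178  .  141 218 234 229 230 231 228  .   .   . 
293 183 184 183 166  .  145 238 231 227 228 224 255  .   .   . 
294 179 180 154 156 207 206 173 231 233 255 224 224  .   .   . 
295 176 153 168 228 245 255 133 210 254  .   .   .   .   .   . 
296 185 144 134 216 255 255 230 187 215
[... 412 characters left out ...]
 215 180 128  .  146 152
183 153 154 157 196 154 148 187 167 117  .  145 154
184 148 148 166 197 136  .  126 142  .   .  141 149
185 147 147 184 195 121  .   .   .   .   .  143 149
186  .   .  195 179  .   .   .   .   .   .  133 138
187  .   .  205 172  .   .   .   .   .   .   .   . 
188  .   .  200 140  .   .   .   .   .   .   .   . 
189  .  195 203 136  .   .   .   .   .   .   .   . 
190  .  174 194 120  .   .   .   .   .   .   .   . 
191  .  150 162  .   .   .   .   .   .   .   .   . 
192  .   .   .   .   .   .   .   .   .   .   .   . 
193  .   .   .   .   .  123 118  .   .   .  138 136
194 143 142 143 143 143 139 139  .   .   .  140 144
195 144 145 144 144 146 144 145  .   .   .  142 146
```

Run:
```python
from h import *
np.set_printoptions(precision=4,suppress=True)
ux=np.array([-.184,-.983,0]);uy=np.array([.983,-.184,0]); O=np.array([.616,.2295,0])-.071*uy
for s,t in(((338.2,286.9),(141.5,191.3)),((332.6,290.3),(143.4,182.3)),((335.4,288.6),(142.5,186.8))):
    q,e=tri(s,t); d=q-O; print(q,e,"rel ptr x %.4f doser y %.4f"%(d@ux,d@uy))
```

```text
[0.6211 0.2407 0.0919] [0.1 0.1] rel ptr x -0.0119 doser y 0.0739
[0.6377 0.2374 0.094 ] [0.4 0.4] rel ptr x -0.0118 doser y 0.0909
[0.6294 0.239  0.0928] [0.2 0.3] rel ptr x -0.0118 doser y 0.0824
```

The bright strip in the top view is the fin's top face; triangulated with 0.1 px residual, 11.8 mm remain.

play_rows --rows '[[[0.001, 0.004, 0], [0, 0, 0], 0], [[0.001, 0.004, 0], [0, 0, 0], 0], [[0.0005, 0.0036, 0], [0, 0, 0], 0], [[0, 0, 0], [0, 0, 0], 0], [[0, 0, 0], [0, 0, 0], 0]]'

```text
time: 10.02
eef_pos: [0.5181, 0.2602, 0.0718]
orientation: [3.124, -0.286, -0.005]
ft_force: [-6.9, -7.8, 8.1]
gripper_width: 0.014
grip_force: 59.4
```

Run:
```python
from h import *
a=env.grab_frame("scene")[:,:,::-1][265:305,315:355];b=env.grab_frame("top")[:,:,::-1][175:215,125:165]
cv2.imwrite("pics/p6.png",cv2.resize(np.hstack([a,b]),(0,0),fx=10,fy=10,interpolation=cv2.INTER_NEAREST))
print(env.read_state()["eef_pos"])
```

```text
[0.51811921 0.26013899 0.07183003]
```

View pics/p6.png

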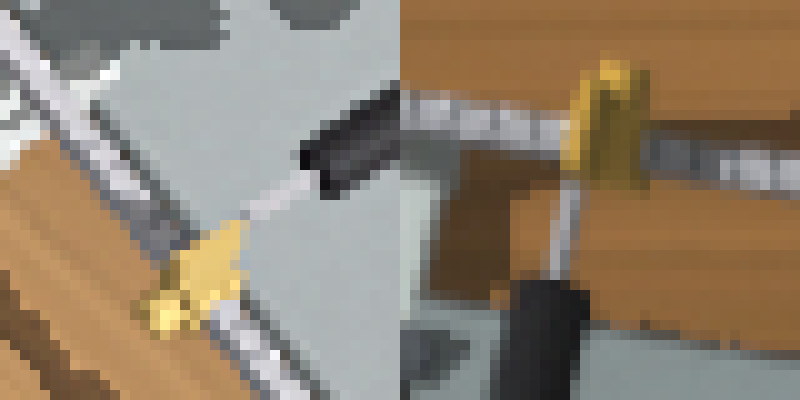

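The pointer tip runs straight into the fin's pointer-side edge in both views (scene crop (242,218), top crop (572,180)): level within about 1 mm. Hold, then hand in.

play_rows --rows '[[[0, 0, 0], [0, 0, 0], 0], [[0, 0, 0], [0, 0, 0], 0], [[0, 0, 0], [0, 0, 0], 0], [[0, 0, 0], [0, 0, 0], 0], [[0, 0, 0], [0, 0, 0], 0], [[0, 0, 0], [0, 0, 0], 0], [[0, 0, 0], [0, 0, 0], 0], [[0, 0, 0], [0, 0, 0], 0]]'

```text
time: 11.12
eef_pos: [0.5181, 0.2601, 0.0718]
orientation: [3.124, -0.286, -0.005]
ft_force: [-7.6, -8.8, 8.7]
gripper_width: 0.014
grip_force: 59.4
```

```bash
python3 -c "
from workcell import env
s=env.read_state(); print(s['eef_pos'],s['grip_force'],s['time']); print(env.sign_off())"
```

```text
[0.51809343 0.26011524 0.07181676] 59.35382008552551 11.125
the job is handed in; nothing more can be done
None
```

I handed the job in at 11.1 s: the lock ring was pushed home against its stop pin first, then the T-handle was pulled out and is still held (about 59 N grip) with its pointer level with the clip to about 1 mm by the camera images; the hand-in gave no verdict.

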